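# Hold the drive collar on the spindle flat of an ink-grinding machine

### The arm

A 6-joint arm with a two-finger parallel gripper is mounted at the origin on the work surface. World frame = base frame: x ahead of the robot, y to its left, z up, the work surface at z = 0. Lengths are in m, angles in degrees, forces in N, time in s.
With the tool pointing down it reaches from about 0.35 to 0.875 m from the base axis. Payload 4.2 kg.
Tool frame: the origin (TCP) lies at the very end of the fingers, on their centre line; the grasp point (between the pads) lies 19 mm behind it (r.hold_point_z is the distance from the TCP to the grasp point, in m); z points along the fingers, y is the direction in which the jaws open and shut (so a half turn about z gives the same grasp; the last joint's range is limited). The gripper opens to 87 mm and grips with 3 to 60 N. Pads are 19 mm wide; open, the fingers measure 117 mm over their backs; the gripper's body (75 mm by 190 mm) begins 51 mm behind the grasp point.
Start: joints at [-59.095, 22.042, 0.453, 0, -68.411, -14.817], TCP at [0.173, -0.6, 0.223] pointing down, gripper open.
Joint ranges: [-179.83, 179.83], [-69.29, 118.12], [-61.27, 80.66], [-181.25, 117.63], [-171.15, -9.14], [-177.46, 177.46]. Speed limits (degrees/s): [159.86, 159.86, 180, 180, 180, 180].

### API

Orientations are given as a 3x3 rotation matrix whose columns are the frame's x, y, z axes.
In Python, from station import r, cams, ticket gives the robot as it stands.
- The arm moves only by the tool drive_tool, never from a script. Its argument "deltas" is a list of rows, each an object of numbers: "dx", "dy", "dz": the shift along the tool's x, y, z in m; "wx", "wy", "wz": the turn, a rotation vector about the tool's x, y, z in degrees. A call has 1 to 20 rows; each row is the pose to reach, as a shift and turn from the pose commanded when the call began, along the tool's axes at that moment; what a row does not reach only later rows make up. A row lasts 1/10 s, in which the tool goes at most 50 mm and 8.59 degrees, less where a joint would pass 70% of its speed; a pose out of reach is approached as far as the arm can. A call with a gripper value outside its range is refused whole. "gripper" is the opening, from 0 (shut) to 1 (fully open), set as the call begins (left out, the last holds). The fingers move at their own pace and stop on an object; the grip force is fixed at half the most. Time passes only in rows, so rows that repeat a pose let the fingers close. It gives the time, the measured TCP pose, the force and the opening at its end, in the units of the state.
- r.sense(): the state, without advancing time (a new reading comes with each control period).
- cams.capture(name): name is "scene" or "top" or "wrist"; returns the picture (384x512x3 uint8, red, green, blue); there is no depth.
- cams.camera_model(name): a dict with "intrinsics" (3x3 intrinsics, pixels), "extrinsics" (4x4, takes a point from world to camera coordinates); the wrist camera has in their place "T_tool_cam" (4x4, takes a point from camera to tool coordinates, whose origin is the TCP and whose axes are the flange's). Camera axes: x right, y down, z forward; pixel columns grow to the right and rows downward; lengths in m; the calibration is good to about 2 mm. The wrist camera is an equidistant fisheye: a pixel r from the principal point sees the ray r / f radians off the axis. A picture is of the moment at which its call begins: read the wrist's pose just before it. camera_model takes no time and is no camera call.
- ticket.finish_job(): hands the job in, once; it reports no verdict.
The state is a dict: "time_s": time; "joints": joint angles; "joint_velocities": joint speeds; "effort": joint torques, N m; "tcp_pos": TCP position; "ee_rot": TCP orientation; "wrist_force": force on the tool from outside, world axes, zero at the start; "moment": the same for the moment, N m; "gripper_width": opening from 0.0 (shut) to 1.0 (fully open).
Only numpy, scipy, OpenCV 4.12 (cv2) and the standard library are available. Lean on these libraries where they do the work, as an engineer would, in place of code of your own. Each camera call takes 0.05 s, during which the arm holds its last target.

### The job

Take the spindle of the opened ink-grinding machine between the fingers and turn it until it faces its flat towards the open collar in the guide and you feel that flat under a finger. Then slide the collar along its guide until it butts flush on the flat with no gap, and pinch collar and spindle together, one finger behind the collar and one on the round back of the spindle. Finish still holding that pinch, and leave the ink stick, bowl, ink bottle and inkstone where they are.

Things in the scene. Friction and masses are not known exactly. Their poses are not given: they have to be found in the camera images.
- machine: Ink-grinding machine, fixed: white box, aluminium top 80 mm above the table, steel spindle standing out of it, guide of two steel rails (8 mm high, 43 mm apart inside, from y -12 to 113 mm). Origin: on the spindle axis at table height; z up, y along the guide from spindle to collar. The box spans y -75 to 125 mm, x -80 to 80 mm.
- spindle (a joint): Rotation of the spindle about its vertical axis (rad, anticlockwise from above). At 0, and again at 6.283, its flat faces squarely along the machine's +y, to the collar; travel -1.0 to 7.3. Stiff bearing, about 0.05 N m: it stays where it is left.
- spindle_top (a point): Centre of the spindle's upper end, on its axis, 152 mm above the table. The spindle is a bare D-shaped steel shaft: 24 mm round with one flat along its full height, 7 mm from the axis, so 19 mm thick across the flat. It rises 72 mm above the machine's top.
- flat (a point): The flat of the spindle: origin at the middle of the flat face (7 mm from the axis, half-way up, 36 mm above the machine's top), its y axis pointing out of the flat, z up. The face is 19.5 mm wide.
- collar_centre (a point): Centre of the collar's bridge, 17 mm above the machine's top, collar axes (x across the guide, y along it, away from the spindle, z up). Its inner face is 9 mm to -y, its outer face 9 mm to +y. It starts 28 to 48 mm from the spindle axis; seated on the flat it is 16 mm from it (21 mm if it meets the round side). Collar and spindle are then 37 mm thick together.
- collar: Loose open (U-shaped) dark steel collar, about 0.18 kg, standing in the guide. Bridge 41 mm wide (x), 18 mm thick (y), 34 mm high; flat inner face (-y) looks at the spindle, outer face (+y) has a small grub screw. Two prongs 7 mm thick, 27 mm apart, reach 14 mm further to -y and pass beside the spindle. Origin: centre of the bridge's underside.
- inkstick: Black ink stick 62 x 16 x 12 mm lying on the machine's top at a corner; to be left alone. Origin at the centre of its underside.
- bowl: Blue porcelain bowl, 110 mm across, 50 mm high; to be left alone. Origin at the centre of its underside.
- ink: Black ink bottle, 48 mm across, 85 mm high; to be left alone. Origin at the centre of its underside.
- inkstone: Grey inkstone slab 120 x 80 mm, 20 mm high; to be left alone. Origin at the centre of its underside.
Things that resemble listed ones, but are neither listed nor needed, are in the scene too. There is more than one size of the collar; the job needs the middle-sized.

How it is judged (in metres and radians):
On the way, in this order (a step that is already met when the one before it is completed fails the run):
1. the spindle's flat faces the collar, within 9 degrees, with a finger pressing on the flat (over 3 N) (angle between the y axis of flat and the y axis of machine, either way round below 0.16 rad and y of flat in the frame of machine above 0.005 m and contact force between the fingers and flat_face above 3 N), for 0.2 s.
2. the collar is butted flush on the flat (gap under 1.6 mm) (angle between the y axis of flat and the y axis of machine, either way round below 0.16 rad and y of flat in the frame of machine above 0.005 m and y of collar_centre in the frame of machine between 0.014 and 0.0176 m and z of collar_centre in the frame of machine below 0.101 m and angle between collar_centre's own z axis and vertical below 0.12 rad), for 0.2 s.
At the end, for the whole second after the job is handed in: The flat faces the collar within 9 degrees, the collar stands upright in its guide flush on the flat (gap under 1.6 mm), and the fingers still press collar and spindle together: over 4 N on the collar, on the spindle, and between collar and flat (all of step 2 and contact force between the fingers and collar above 4 N and contact force between the fingers and spindle above 4 N and contact force between collar and flat_face above 4 N and linear speed of collar below 0.02 m/s); the arm keeps its last pose, push and grip.
It fails at once if the inkstick is disturbed (moved over 20 mm) (distance of inkstick from where it was at the start of the episode above 0.02 m).
It fails at once if the bowl is disturbed (moved over 20 mm) (distance of bowl from where it was at the start of the episode above 0.02 m).
It fails at once if the ink is disturbed (moved over 20 mm) (distance of ink from where it was at the start of the episode above 0.02 m).
It fails at once if the inkstone is disturbed (moved over 20 mm) (distance of inkstone from where it was at the start of the episode above 0.02 m).
It also fails if it takes over 56 s, if anything falls off the work surface, if the arm or the gripper's body presses on something with over 40 N, if the wrist force passes 120 N, or if a joint passes its speed limit or range.

## Working session

There is one attempt and no reset: what is moved stays moved. The work goes in short steps, Python scripts to look and compute and a tool call to move; the robot and the scene stay as the last step left them, time stands still between calls to the robot, and variables do not carry over. Pictures are saved under pics/ and viewed, and the job is handed in when it is done.

Besides the shell and the picture viewer there is one more tool, called after ">>>" as name(argument=value, ...), one argument or row to a line, values as JSON. drive_tool: Moves the arm, as the interface text tells. Its arguments: {"type":"object","properties":{"deltas":{"type":"array","items":{"type":"object","properties":{"dx":{"type":"number"},"dy":{"type":"number"},"dz":{"type":"number"},"wx":{"type":"number"},"wy":{"type":"number"},"wz":{"type":"number"}}}},"gripper":{"type":"number"}},"required":["deltas"]}

```bash
mkdir -p pics; ls; python3 - <<'E'
from station import r,cams,ticket
import cv2,numpy as np
for n in ["scene","top"]:
    im=cams.capture(n); cv2.imwrite(f"pics/{n}0.png",cv2.resize(im[:,:,::-1],(800,600),interpolation=cv2.INTER_CUBIC))
    m=cams.camera_model(n); print(n,np.round(m["intrinsics"],2).tolist(),np.round(m["extrinsics"],4).tolist())
print(cams.camera_model("wrist"))
print(r.sense(), r.hold_point_z)
E
```

```text
pics
scene [[377.01, 0.0, 263.47], [0.0, 377.01, 191.04], [0.0, 0.0, 1.0]] [[-0.5615, 0.8274, 0.0021, 0.3087], [0.5903, 0.4024, -0.6997, -0.246], [-0.5798, -0.3917, -0.7144, 1.5102], [0.0, 0.0, 0.0, 1.0]]
top [[362.53, 0.0, 251.57], [0.0, 362.53, 188.46], [0.0, 0.0, 1.0]] [[0.0134, -0.9999, 0.002, -0.0031], [-0.9863, -0.0136, -0.1642, 0.5904], [0.1642, 0.0002, -0.9864, 1.0312], [0.0, 0.0, 0.0, 1.0]]
{'intrinsics': array([[297.31863964,   0.        , 254.20257365],
       [  0.        , 297.31863964, 189.97541306],
       [  0.        ,   0.        ,   1.        ]]), 'T_tool_cam': array([[-1.43413833e-03, -9.55482647e-01, -2.95043818e-01,
         8.13789967e-02],
       [ 9.99998887e-01, -1.49159359e-03, -3.03173478e-05,
        -3.19166333e-05],
       [-4.11117767e-04, -2.95043533e-01,  9.55483723e-01,
        -1.61804852e-01],
       [ 0.00000000e+00,  0.00000000e+00,  0.00000000e+00,
         1.00000000e+00]])}
{'time_s': 0.1, 'joints': array([-5.90942995e+01,  2.20881039e+01,  3.88082166e-01, -2.40141894e-02,
       -6.84104517e+01, -1.48168060e+01]), 'joint_velocities': array([-0.01723584, -0.12777065,  0.21274843,  0.11936084,  0.0570083 ,
       -0.09732517]), 'effort': array([-2.02851129e-04, -3.91688633e+01,  1.87935448e+01,  4.23194781e+00,
        1.34439074e-02, -7.02610373e-05]), 'tcp_pos': array([ 0.17307486, -0.60001012,  0.22155717]), 'ee_rot': array([[-9.60875680e-01, -2.76979235e-01, -6.55933462e-04],
       [-2.76979987e-01,  9.60873898e-01,  1.85450322e-03],
       [ 1.16610460e-04,  1.96362749e-03, -9.99998065e-01]]), 'wrist_force': array([-0.59900418,  0.49230581, -0.25409047]), 'moment': array([ 0.00163512, -0.01469684,  0.02173468]), 'gripper_width': 1.0004810708735303} 0.0187
```

View pics/scene0.png

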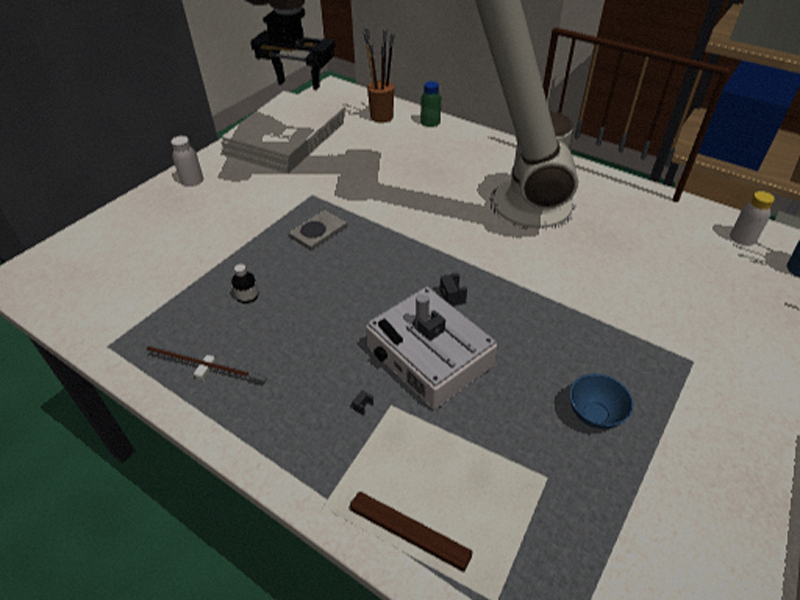

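View pics/top0.png

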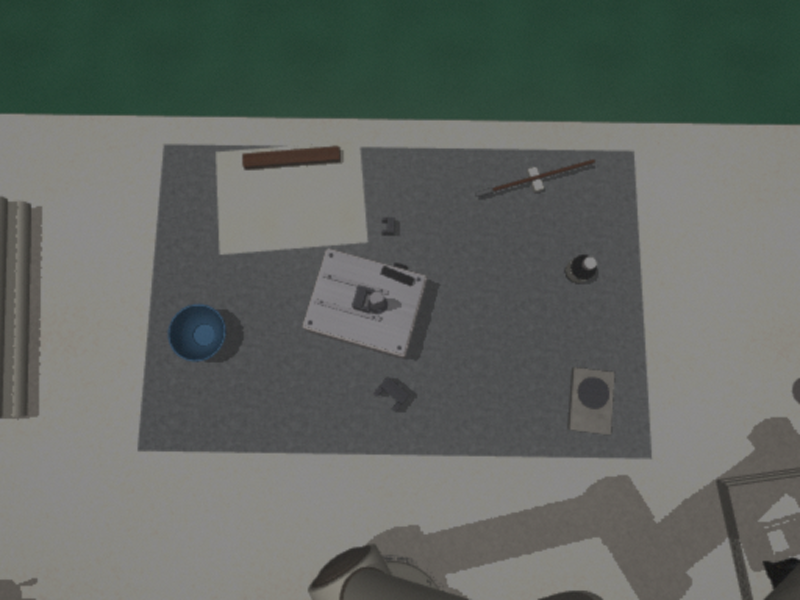

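The scene view shows the machine at about (430,345). The spindle is at (422,308) with the collar beside it, and the ink stick lies on the left corner at (390,330). The larger and smaller collars lie off the machine. The top view shows the machine at (365,303) and the spindle at (377,298), with the guide running towards the left. I'll zoom in on both.

```bash
python3 - <<'E'
import cv2
from station import cams
im=cams.capture("top")[:,:,::-1]; c=im[150:240,185:285]; cv2.imwrite("pics/topz.png",cv2.resize(c,(800,720)[:2] if 0 else (660,594),interpolation=cv2.INTER_CUBIC))
cv2.imwrite("pics/top_raw.png",im)
im=cams.capture("scene")[:,:,::-1]; c=im[175:265,225:325]; cv2.imwrite("pics/scenez.png",cv2.resize(c,(660,594),interpolation=cv2.INTER_CUBIC))
cv2.imwrite("pics/scene_raw.png",im)
E
```

```text
(no output)
```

View pics/topz.png

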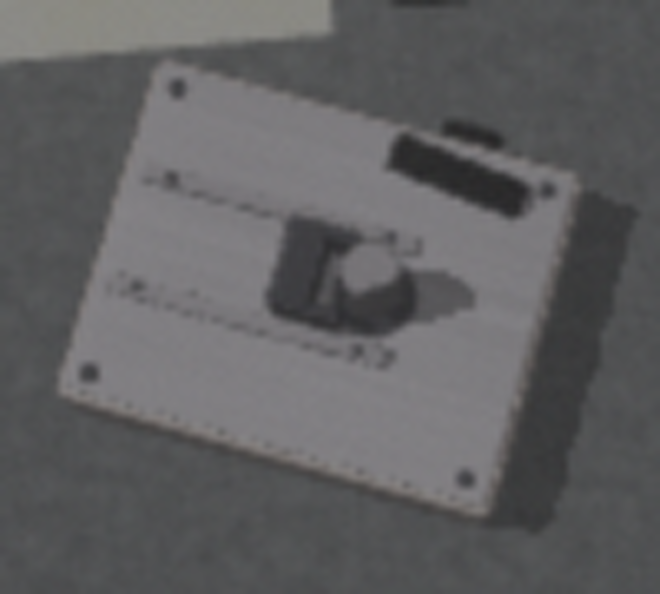

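View pics/scenez.png

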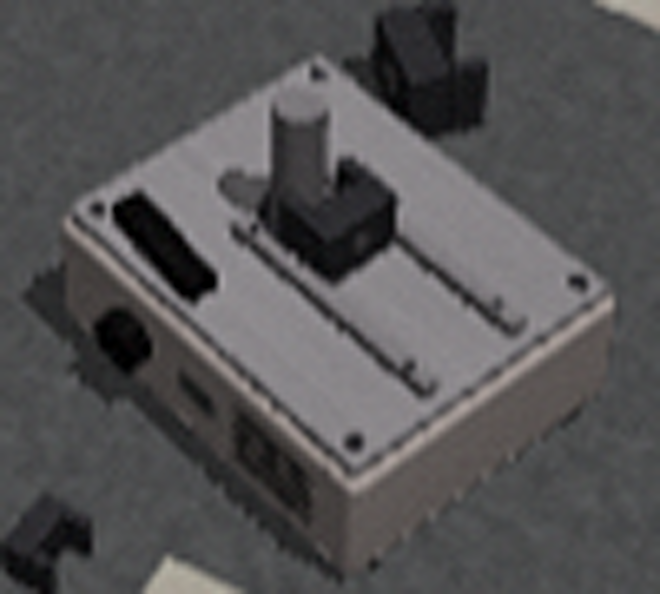

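```bash
cat > h.py <<'E'
import numpy as np,cv2
from station import r,cams
def ray(cam,u,v,s=None):
    m=cams.camera_model(cam)
    if cam=="wrist":
        K=m["intrinsics"];T=m["T_tool_cam"]
        d=np.array([(u-K[0,2])/K[0,0],(v-K[1,2])/K[1,1]]);t=np.hypot(*d)
        dc=np.array([*(d/t*np.sin(t)),np.cos(t)]) if t>0 else np.array([0,0,1.])
        R=np.array(s["ee_rot"]);p=np.array(s["tcp_pos"])
        return R@T[:3,3]+p, R@T[:3,:3]@dc
    K=m["intrinsics"];E=m["extrinsics"]
    dc=np.linalg.solve(K,[u,v,1]);R=E[:3,:3]
    return -R.T@E[:3,3], R.T@dc
def onz(cam,u,v,z,s=None):
    o,d=ray(cam,u,v,s); return o+d*(z-o[2])/d[2]
def proj(P,s):
    m=cams.camera_model("wrist");K=m["intrinsics"];T=m["T_tool_cam"]
    p=np.array(s["ee_rot"]).T@(np.array(P)-s["tcp_pos"]); p=T[:3,:3].T@(p-T[:3,3])
    t=np.arctan2(np.hypot(p[0],p[1]),p[2]);k=np.hypot(p[0],p[1])
    return K[0,2]+K[0,0]*t*p[0]/k, K[1,2]+K[1,1]*t*p[1]/k
E
python3 - <<'E'
from h import *
im=cv2.imread("pics/top_raw.png")
g=im[150:240,185:285].astype(int).mean(2)
# lid mask
hsv=cv2.cvtColor(im,cv2.COLOR_BGR2HSV)
m=np.zeros(im.shape[:2],np.uint8); m[155:232,190:275]=(g[5:82,5:90]>105)*255
n,l,st,_=cv2.connectedComponentsWithStats(m); 
for i in range(1,n):
    if st[i,4]>100: print(st[i])
i=1+np.argmax(st[1:,4]); c,_=cv2.findContours((l==i).astype(np.uint8),cv2.RETR_EXTERNAL,cv2.CHAIN_APPROX_NONE)
c=max(c,key=cv2.contourArea)[:,0]; W=np.array([onz("top",u,v,0.08)[:2] for u,v in c])
h=cv2.convexHull(W.astype(np.float32)); rc=cv2.minAreaRect(h); print(rc); print(cv2.boxPoints(rc))
# spindle top center, zoom px (371,265)/6.6
for zx,zy in [(371,265)]: print("spin",onz("top",185+zx/6.6-.5,150+zy/6.6-.5,0.152))
print("spin scene",onz("scene",225+301/6.6-.5,175+105/6.6-.5,0.152))
for n,(zx,zy) in dict(a=(177,89),b=(548,189),c=(466,478),d=(89,373)).items(): print(n,onz("top",185+zx/6.6-.5,150+zy/6.6-.5,0.08))
for n,(zx,zy) in dict(a=(355,441),b=(97,209),c=(318,73),d=(578,283)).items(): print("scene",n,onz("scene",225+zx/6.6-.5,175+zy/6.6-.5,0.08))
E
```

```text
[190 155  44   4 104]
[ 194  159   79   69 2986]
((0.5723728537559509, 0.058566778898239136), (0.19458767771720886, 0.15555605292320251), 74.84072875976562)
[[ 0.47185865 -0.0150023 ]
 [ 0.62200177 -0.05568069]
 [ 0.6728871   0.13213585]
 [ 0.52274394  0.17281425]]
spin [0.56956979 0.03407435 0.152     ]
spin scene [0.56965991 0.0355793  0.152     ]
a [0.65912023 0.12369294 0.08      ]
b [ 0.61624736 -0.0410218   0.08      ]
c [ 0.48873103 -0.00642495  0.08      ]
d [0.53205506 0.15791101 0.08      ]
scene a [0.6591036  0.12255712 0.08      ]
scene b [ 0.61579555 -0.04197992  0.08      ]
scene c [ 0.48787097 -0.00759781  0.08      ]
scene d [0.53274392 0.1569084  0.08      ]
```

The machine's y axis lies at about 75.1° in the world. The spindle is at about (0.5685, 0.0345), with the two cameras and the box screws agreeing to about 2 mm. I'll move above it with the jaws along the guide.

>>> drive_tool(
  deltas=[
    {"dx": -0.015, "dy": 0.013, "wz": 1},
    {"dx": -0.04, "dy": 0.036, "wz": 2},
    {"dx": -0.07, "dy": 0.063, "wz": 4},
    {"dx": -0.105, "dy": 0.094, "wz": 6},
    {"dx": -0.14, "dy": 0.126, "wz": 8},
    {"dx": -0.175, "dy": 0.157, "wz": 10},
    {"dx": -0.21, "dy": 0.189, "wz": 12},
    {"dx": -0.245, "dy": 0.22, "wz": 14},
    {"dx": -0.28, "dy": 0.252, "wz": 16},
    {"dx": -0.315, "dy": 0.283, "wz": 18},
    {"dx": -0.35, "dy": 0.315, "wz": 20},
    {"dx": -0.385, "dy": 0.346, "wz": 22},
    {"dx": -0.42, "dy": 0.378, "wz": 24},
    {"dx": -0.455, "dy": 0.409, "wz": 26},
    {"dx": -0.49, "dy": 0.441, "wz": 28},
    {"dx": -0.52, "dy": 0.468, "dz": 0.01, "wz": 29},
    {"dx": -0.54, "dy": 0.486, "dz": 0.02, "wz": 30},
    {"dx": -0.552, "dy": 0.497, "dz": 0.03, "wz": 31},
    {"dx": -0.556, "dy": 0.5, "dz": 0.04, "wz": 31},
    {"dx": -0.556, "dy": 0.5, "dz": 0.045, "wz": 31},
  ],
)

```text
schema error: expected keys dx, dy, dz, wx, wy, wz
```

```bash
python3 - <<'E'
from h import *
s=r.sense(); im=cams.capture("wrist")[:,:,::-1]; cv2.imwrite("pics/w1_raw.png",im)
print(s["time_s"],s["tcp_pos"],s["ee_rot"].round(3).tolist(),s["joints"].round(1))
u,v=proj([.5685,.0345,.152],s); print(u,v)
x0,y0=int(u)-70,max(0,int(v)-52)
cv2.imwrite("pics/w1.png",cv2.resize(im,(800,600)))
cv2.imwrite("pics/w1z.png",cv2.resize(im[y0:y0+105,x0:x0+140],(800,600),interpolation=cv2.INTER_CUBIC)); print(x0,y0,np.array(im).mean())
E
```

```text
0.2 [ 0.17313568 -0.60017454  0.22188409] [[-0.961, -0.277, -0.0], [-0.277, 0.961, 0.001], [0.0, 0.001, -1.0]] [-59.1  22.1   0.4  -0.  -68.4 -14.8]
469.2363956208183 421.50887265255335
399 369 102.57607693142361
```

View pics/w1.png

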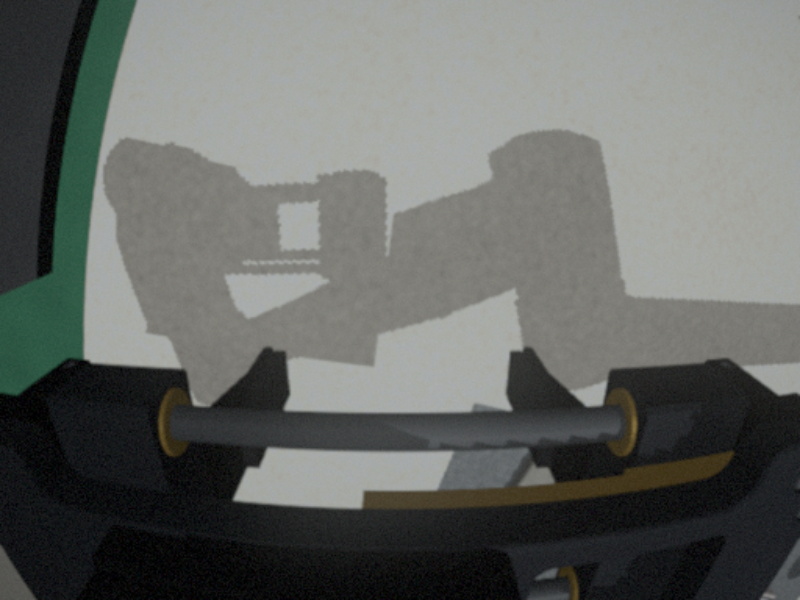

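View pics/w1z.png

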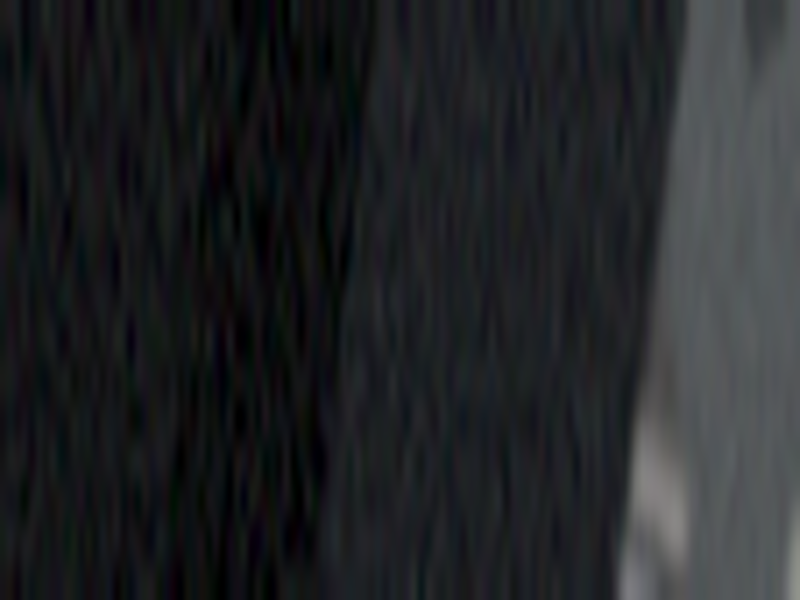

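Each row needs all six keys. In the wrist view the fingertips sit at (275,350) and (520,350) and hide what is between them. I'll therefore look at the spindle from under the camera, about 75 mm to tool +x of the TCP.

>>> drive_tool(
  deltas=[
    {"dx": -0.02, "dy": 0.015, "dz": 0, "wx": 0, "wy": 0, "wz": 1},
    {"dx": -0.055, "dy": 0.041, "dz": 0, "wx": 0, "wy": 0, "wz": 3},
    {"dx": -0.09, "dy": 0.067, "dz": 0, "wx": 0, "wy": 0, "wz": 5},
    {"dx": -0.13, "dy": 0.097, "dz": 0, "wx": 0, "wy": 0, "wz": 7},
    {"dx": -0.17, "dy": 0.126, "dz": 0, "wx": 0, "wy": 0, "wz": 9},
    {"dx": -0.21, "dy": 0.156, "dz": 0, "wx": 0, "wy": 0, "wz": 11},
    {"dx": -0.25, "dy": 0.186, "dz": 0, "wx": 0, "wy": 0, "wz": 13},
    {"dx": -0.29, "dy": 0.216, "dz": 0, "wx": 0, "wy": 0, "wz": 15},
    {"dx": -0.33, "dy": 0.246, "dz": 0, "wx": 0, "wy": 0, "wz": 17},
    {"dx": -0.37, "dy": 0.275, "dz": 0, "wx": 0, "wy": 0, "wz": 19},
    {"dx": -0.41, "dy": 0.305, "dz": 0, "wx": 0, "wy": 0, "wz": 21},
    {"dx": -0.45, "dy": 0.335, "dz": 0, "wx": 0, "wy": 0, "wz": 23},
    {"dx": -0.49, "dy": 0.365, "dz": 0, "wx": 0, "wy": 0, "wz": 25},
    {"dx": -0.53, "dy": 0.395, "dz": 0, "wx": 0, "wy": 0, "wz": 27},
    {"dx": -0.565, "dy": 0.42, "dz": 0.0, "wx": 0, "wy": 0, "wz": 29},
    {"dx": -0.595, "dy": 0.442, "dz": 0.01, "wx": 0, "wy": 0, "wz": 30},
    {"dx": -0.612, "dy": 0.456, "dz": 0.03, "wx": 0, "wy": 0, "wz": 31},
    {"dx": -0.62, "dy": 0.461, "dz": 0.055, "wx": 0, "wy": 0, "wz": 31},
    {"dx": -0.62, "dy": 0.461, "dz": 0.075, "wx": 0, "wy": 0, "wz": 31},
    {"dx": -0.62, "dy": 0.461, "dz": 0.08, "wx": 0, "wy": 0, "wz": 31},
  ],
)

```text
time_s: 2.25
tcp_pos: [0.6395, 0.0145, 0.1393]
ee_rot: [[-0.966, 0.257, -0.006], [0.257, 0.966, -0.001], [0.006, -0.002, -1.0]]
wrist_force: [-0.4, 0.4, -0.1]
gripper_width: 1.003
```

```bash
python3 - <<'E'
from h import *
s=r.sense(); im=cams.capture("wrist")[:,:,::-1]; cv2.imwrite("pics/w2_raw.png",im)
print(s["time_s"],s["tcp_pos"],s["ee_rot"].round(3).tolist(),s["joints"].round(1),s["wrist_force"])
u,v=proj([.5685,.0345,.152],s); print(u,v)
x0,y0=int(u)-80,max(0,int(v)-60)
cv2.imwrite("pics/w2.png",cv2.resize(im,(800,600)))
cv2.imwrite("pics/w2z.png",cv2.resize(im[y0:y0+120,x0:x0+160],(800,600),interpolation=cv2.INTER_CUBIC)); print(x0,y0,np.array(im).mean())
E
```

```text
2.25 [0.63953844 0.01448631 0.13925386] [[-0.966, 0.257, -0.006], [0.257, 0.966, -0.001], [0.006, -0.002, -1.0]] [ 1.570e+01  2.730e+01 -3.600e+00 -1.000e-01 -5.950e+01 -1.206e+02] [-0.44552649  0.39201141 -0.10424825]
256.1810915040791 115.90906012938993
176 55 110.12426079644098
```

View pics/w2.png

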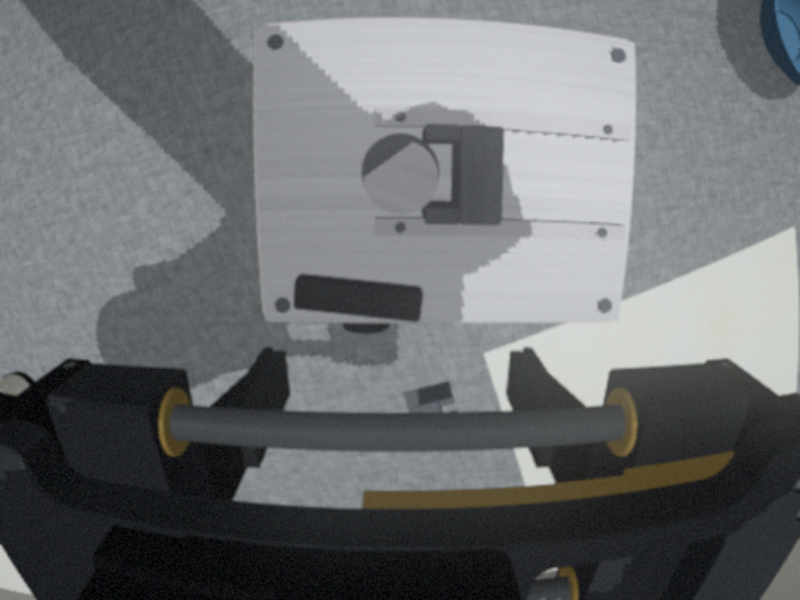

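View pics/w2z.png

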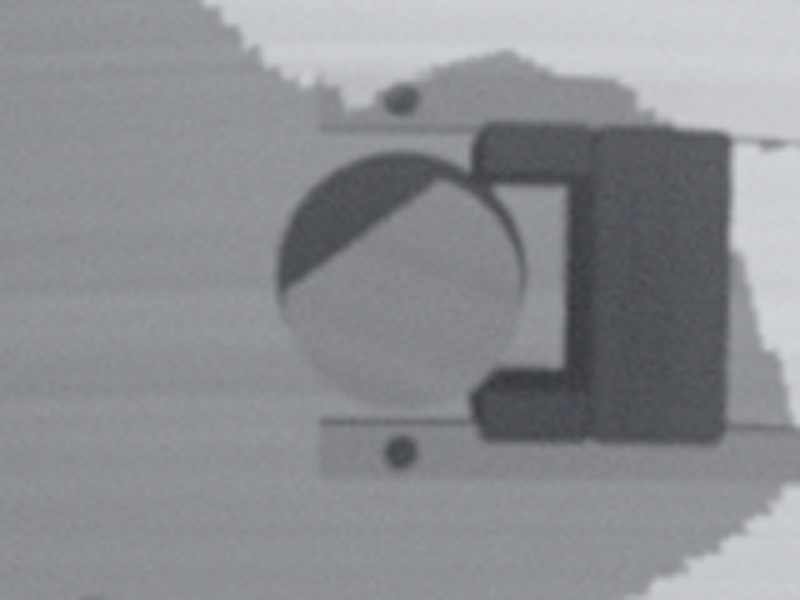

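The wrist zoom shows the spindle's round top centred at about (401,280), with a chord from (285,290) to (437,178). The dark segment up and to the left of the chord would make the flat's normal point that way, at θ≈126°. The collar bridge is at x≈595–728. I want to make sure the chord is the flat and not a shadow, so I'll enhance the images.

```bash
python3 - <<'E'
from h import *
im=cv2.imread("pics/w2_raw.png")[75:145,222:302]; 
g=cv2.cvtColor(im,cv2.COLOR_BGR2GRAY).astype(float); a=np.clip((g-50)/(170-50)*255,0,255).astype(np.uint8)
A=cv2.resize(a,(800,700),interpolation=cv2.INTER_LANCZOS4)[:600,:]
cv2.imwrite("pics/e1.png",A)
im=cv2.imread("pics/top_raw.png")[178:210,220:262]
g=cv2.cvtColor(im,cv2.COLOR_BGR2GRAY).astype(float); a=np.clip((g-30)/(150-30)*255,0,255).astype(np.uint8)
cv2.imwrite("pics/e2.png",cv2.resize(a,(756,576),interpolation=cv2.INTER_CUBIC))
E
```

```text
(no output)
```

View pics/e1.png

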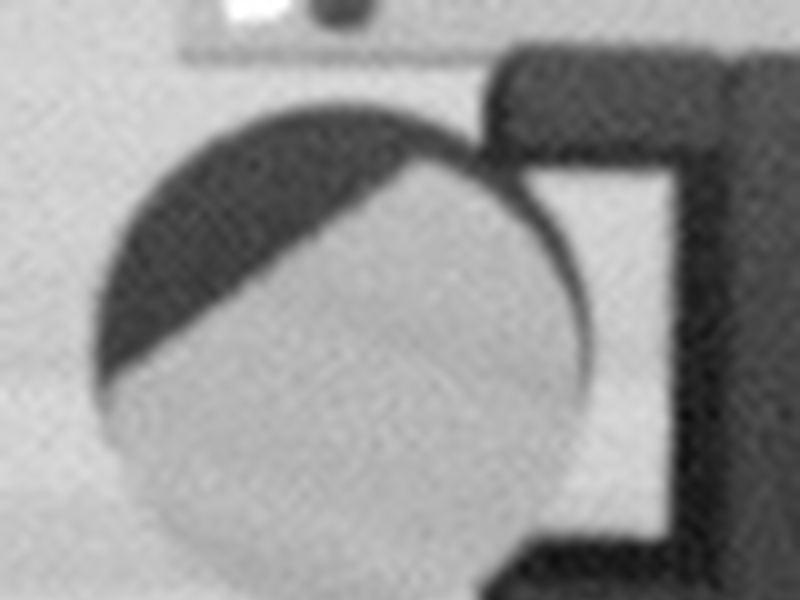

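View pics/e2.png

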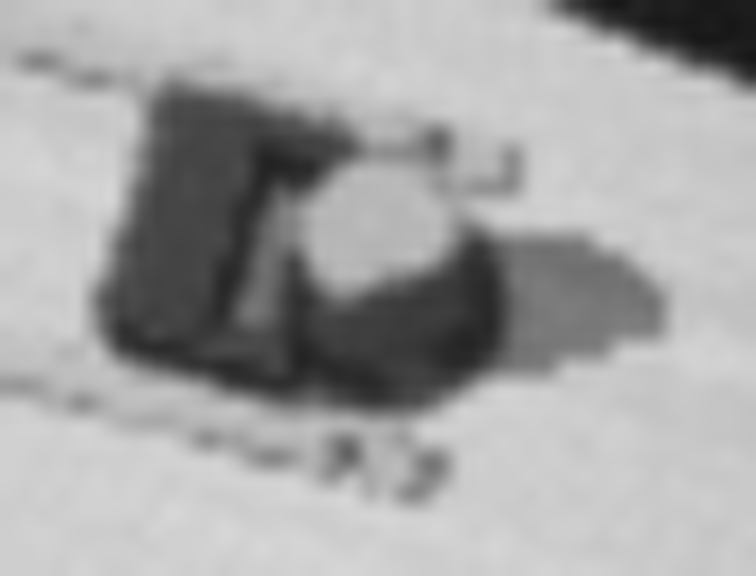

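Both views show the same chord, so it is the flat. The dark ring behind it is a bearing flange at the spindle's foot. Next I'll compute positions from rays.

```bash
python3 - <<'E'
from h import *
s=r.sense()
w=lambda X,Y,z: onz("wrist",222+X/10-.5,75+Y/10-.5,z,s)
a=w(108,382,.152);b=w(420,157,.152);d=(b-a)[:2];print("chord len",np.hypot(*d))
n=np.array([-d[1],d[0]])/np.hypot(*d); mid=(a+b)[:2]/2
if n@(np.array([.5685,.0345])-mid)>0:n=-n
print("n ang",np.degrees(np.arctan2(n[1],n[0]))%360,"axis from chord",mid-.007*n)
P=np.array([w(x,y,.152)[:2] for x,y in [(108,382),(420,157),(500,210),(560,290),(582,365),(572,450),(125,480),(185,560)]])
A=np.c_[2*P,np.ones(len(P))];c=np.linalg.lstsq(A,(P**2).sum(1),rcond=None)[0];print("circle",c[:2],np.sqrt(c[2]+c[:2]@c[:2]))
z2=lambda X,Y,z: onz("wrist",176+X/5-.5,55+Y/5-.5,z,s)
# machine axis from screws
pts={k:onz("wrist",u*.64-.5,v*.64-.5,.08,s)[:2] for k,(u,v) in dict(a=(604,306),b=(282,305),c=(275,42),d=(618,55)).items()}
for k in pts:print(k,pts[k])
for p,q in ["ba","cd"]: e=pts[q]-pts[p];print("ydir",np.degrees(np.arctan2(e[1],e[0])),np.hypot(*e))
print("mid",sum(pts.values())/4)
ax=c[:2]; ya=np.radians(75.1);y=np.array([np.cos(ya),np.sin(ya)]);x=np.array([y[1],-y[0]])
for X,Y in [(595,285),(728,285),(660,130),(660,440)]:
    p=z2(X,Y,.114)[:2]-ax;print("collar top pt x,y",p@x,p@y)
for X,Y in [(320,128),(320,420)]:
    p=z2(X,Y,.088)[:2]-ax;print("rail end",p@x,p@y)
E
```

```text
chord len 0.019264276573706315
n ang 200.99811133808421 axis from chord [0.56729337 0.03458014]
circle [0.56744364 0.0344283 ] 0.01192790526798993
a [0.6604204  0.12332777]
b [ 0.61568681 -0.04115746]
c [ 0.48779571 -0.00649369]
d [0.53204806 0.15813983]
ydir 74.78574533176806 0.17045962852557078
ydir 74.9548995401718 0.17047716420144127
mid [0.57398775 0.05845411]
collar top pt x,y 0.00020095736403160343 0.024466976063364135
collar top pt x,y -0.00031270925485773343 0.04164965331725742
collar top pt x,y -0.01986515482701662 0.03253377706109509
collar top pt x,y 0.019962432151426946 0.03331581127634161
rail end -0.021463850466819877 -0.01131387731128071
rail end 0.020814124115122876 -0.01162205988479739
```

The checks fit: measured radius 11.93 mm (12 given) and chord 19.3 mm (19.5 given). The axis is at (0.5674, 0.0344), the flat's normal at 201° and the guide at 75°, so the spindle needs a 126° clockwise turn. The collar is 33 mm from the axis. I'll rise, turn to yaw 201° and centre over the D.

>>> drive_tool(
  deltas=[
    {"dx": 0, "dy": 0, "dz": -0.015, "wx": 0, "wy": 0, "wz": -4},
    {"dx": 0, "dy": 0, "dz": -0.03, "wx": 0, "wy": 0, "wz": -12},
    {"dx": 0.005, "dy": 0, "dz": -0.035, "wx": 0, "wy": 0, "wz": -20},
    {"dx": 0.015, "dy": 0, "dz": -0.035, "wx": 0, "wy": 0, "wz": -28},
    {"dx": 0.025, "dy": 0.001, "dz": -0.035, "wx": 0, "wy": 0, "wz": -36},
    {"dx": 0.035, "dy": 0.001, "dz": -0.035, "wx": 0, "wy": 0, "wz": -44},
    {"dx": 0.045, "dy": 0.001, "dz": -0.035, "wx": 0, "wy": 0, "wz": -52},
    {"dx": 0.055, "dy": 0.002, "dz": -0.035, "wx": 0, "wy": 0, "wz": -60},
    {"dx": 0.065, "dy": 0.002, "dz": -0.035, "wx": 0, "wy": 0, "wz": -68},
    {"dx": 0.073, "dy": 0.002, "dz": -0.035, "wx": 0, "wy": 0, "wz": -76},
    {"dx": 0.073, "dy": 0.002, "dz": -0.035, "wx": 0, "wy": 0, "wz": -84},
    {"dx": 0.073, "dy": 0.002, "dz": -0.035, "wx": 0, "wy": 0, "wz": -92},
    {"dx": 0.073, "dy": 0.002, "dz": -0.035, "wx": 0, "wy": 0, "wz": -100},
    {"dx": 0.073, "dy": 0.002, "dz": -0.035, "wx": 0, "wy": 0, "wz": -108},
    {"dx": 0.073, "dy": 0.002, "dz": -0.035, "wx": 0, "wy": 0, "wz": -116},
    {"dx": 0.073, "dy": 0.002, "dz": -0.035, "wx": 0, "wy": 0, "wz": -122},
    {"dx": 0.073, "dy": 0.002, "dz": -0.035, "wx": 0, "wy": 0, "wz": -126},
    {"dx": 0.073, "dy": 0.002, "dz": -0.035, "wx": 0, "wy": 0, "wz": -126},
    {"dx": 0.073, "dy": 0.002, "dz": -0.035, "wx": 0, "wy": 0, "wz": -126},
  ],
)

```text
time_s: 4.2
tcp_pos: [0.5715, 0.0348, 0.1787]
ee_rot: [[0.358, -0.934, 0.002], [-0.934, -0.358, 0.0], [0.0, -0.002, -1.0]]
wrist_force: [0.1, -0.8, -0.2]
gripper_width: 1.001
```

```bash
python3 - <<'E'
from h import *
s=r.sense();R=s["ee_rot"];print(s["time_s"],s["tcp_pos"],R.round(4).tolist(),s["joints"].round(1))
print(np.degrees(np.arctan2(R[1,1],R[0,1]))%360)
y=np.array(R[:2,1]);print("offset from target in tool xy",R[:2,:2].T@(np.array([.5697,.0353])-s["tcp_pos"][:2]))
E
```

```text
4.2 [0.57151462 0.03483138 0.17866977] [[0.3582, -0.9336, 0.0018], [-0.9337, -0.3582, 0.0004], [0.0003, -0.0019, -1.0]] [ 19.7  18.9 -10.9   0.  -60.1   1.3]
200.98861307557584
offset from target in tool xy [-0.00108749  0.00152637]
```

The yaw is right, and the offset is 1–1.5 mm. I'll correct that and descend to about z 0.121, which is above the collar top at 0.114.

>>> drive_tool(
  deltas=[
    {"dx": -0.001, "dy": 0.0015, "dz": 0.01, "wx": 0, "wy": 0, "wz": 0},
    {"dx": -0.001, "dy": 0.0015, "dz": 0.025, "wx": 0, "wy": 0, "wz": 0},
    {"dx": -0.001, "dy": 0.0015, "dz": 0.04, "wx": 0, "wy": 0, "wz": 0},
    {"dx": -0.001, "dy": 0.0015, "dz": 0.052, "wx": 0, "wy": 0, "wz": 0},
    {"dx": -0.001, "dy": 0.0015, "dz": 0.057, "wx": 0, "wy": 0, "wz": 0},
    {"dx": -0.001, "dy": 0.0015, "dz": 0.057, "wx": 0, "wy": 0, "wz": 0},
    {"dx": -0.001, "dy": 0.0015, "dz": 0.057, "wx": 0, "wy": 0, "wz": 0},
  ],
)

```text
time_s: 4.9
tcp_pos: [0.5698, 0.0354, 0.121]
ee_rot: [[0.36, -0.933, 0.001], [-0.933, -0.36, 0.0], [0.0, -0.001, -1.0]]
wrist_force: [0.2, 0.4, 0.1]
gripper_width: 1.003
```

>>> drive_tool(
  deltas=[
    {"dx": 0, "dy": 0, "dz": 0, "wx": 0, "wy": 0, "wz": 0},
    {"dx": 0, "dy": 0, "dz": 0, "wx": 0, "wy": 0, "wz": 0},
    {"dx": 0, "dy": 0, "dz": 0, "wx": 0, "wy": 0, "wz": 0},
    {"dx": 0, "dy": 0, "dz": 0, "wx": 0, "wy": 0, "wz": 0},
    {"dx": 0, "dy": 0, "dz": 0, "wx": 0, "wy": 0, "wz": 0},
    {"dx": 0, "dy": 0, "dz": 0, "wx": 0, "wy": 0, "wz": 0},
    {"dx": 0, "dy": 0, "dz": 0, "wx": 0, "wy": 0, "wz": 0},
    {"dx": 0, "dy": 0, "dz": 0, "wx": 0, "wy": 0, "wz": 0},
  ],
  gripper=0.0,
)

```text
time_s: 5.7
tcp_pos: [0.5694, 0.0354, 0.1205]
ee_rot: [[0.36, -0.933, -0.0], [-0.933, -0.36, -0.0], [-0.0, 0.0, -1.0]]
wrist_force: [0.0, -0.5, -0.3]
gripper_width: 0.352
```

```bash
python3 - <<'E'
from h import *
s=r.sense();R=s["ee_rot"];print(s["time_s"],s["tcp_pos"],s["joints"].round(1),s["gripper_width"]*87,s["wrist_force"],s["moment"])
print(np.degrees(np.arctan2(R[1,1],R[0,1]))%360,R.round(4).tolist())
print("offset from target in tool xy",R[:2,:2].T@(np.array([.5697,.0353])-s["tcp_pos"][:2]))
E
```

```text
5.7 [0.56939506 0.03538911 0.12052666] [ 19.8  22.2 -15.3  -0.  -52.5   1.3] 30.660695056204553 [ 0.01028432 -0.50694354 -0.26962664] [ 0.02190705  0.12191383 -0.03815242]
201.0895531618734 [[0.3598, -0.933, -0.0], [-0.933, -0.3598, -0.0], [-0.0, 0.0, -1.0]]
offset from target in tool xy [ 0.00019286 -0.00025245]
```

Still closing, so I'll wait some more.

>>> drive_tool(
  deltas=[
    {"dx": 0, "dy": 0, "dz": 0, "wx": 0, "wy": 0, "wz": 0},
    {"dx": 0, "dy": 0, "dz": 0, "wx": 0, "wy": 0, "wz": 0},
    {"dx": 0, "dy": 0, "dz": 0, "wx": 0, "wy": 0, "wz": 0},
    {"dx": 0, "dy": 0, "dz": 0, "wx": 0, "wy": 0, "wz": 0},
    {"dx": 0, "dy": 0, "dz": 0, "wx": 0, "wy": 0, "wz": 0},
    {"dx": 0, "dy": 0, "dz": 0, "wx": 0, "wy": 0, "wz": 0},
  ],
)

```text
time_s: 6.3
tcp_pos: [0.5694, 0.0354, 0.1205]
ee_rot: [[0.36, -0.933, -0.0], [-0.933, -0.36, 0.0], [-0.0, 0.0, -1.0]]
wrist_force: [-0.2, 0.4, 0.1]
gripper_width: 0.21
```

The opening of 18.3 mm matches the 19 mm D thickness, so the pads are on the flat and the round back. Now I'll turn 126° clockwise, with the TCP orbiting 2.5 mm about the axis.

>>> drive_tool(
  deltas=[
    {"dx": 0.0003, "dy": 0, "dz": 0, "wx": 0, "wy": 0, "wz": 7},
    {"dx": 0.0006, "dy": 0.0001, "dz": 0, "wx": 0, "wy": 0, "wz": 14},
    {"dx": 0.0009, "dy": 0.0002, "dz": 0, "wx": 0, "wy": 0, "wz": 21},
    {"dx": 0.0012, "dy": 0.0003, "dz": 0, "wx": 0, "wy": 0, "wz": 28},
    {"dx": 0.0014, "dy": 0.0005, "dz": 0, "wx": 0, "wy": 0, "wz": 35},
    {"dx": 0.0017, "dy": 0.0006, "dz": 0, "wx": 0, "wy": 0, "wz": 42},
    {"dx": 0.0019, "dy": 0.0009, "dz": 0, "wx": 0, "wy": 0, "wz": 49},
    {"dx": 0.0021, "dy": 0.0011, "dz": 0, "wx": 0, "wy": 0, "wz": 56},
    {"dx": 0.0022, "dy": 0.0014, "dz": 0, "wx": 0, "wy": 0, "wz": 63},
  ],
)

```text
time_s: 7.2
tcp_pos: [0.5687, 0.033, 0.1205]
ee_rot: [[-0.672, -0.741, -0.0], [-0.741, 0.672, 0.0], [0.0, 0.0, -1.0]]
wrist_force: [-0.6, 1.1, 1.3]
gripper_width: 0.211
```

```bash
python3 - <<'E'
from h import *
s=r.sense();R=s["ee_rot"];print(s["time_s"],s["tcp_pos"],s["joints"].round(1),s["gripper_width"]*87,s["wrist_force"],s["moment"])
print(np.degrees(np.arctan2(R[1,1],R[0,1]))%360)
print("axis est",s["tcp_pos"][:2]+.0025*R[:2,1])
E
```

```text
7.2 [0.56866617 0.03299521 0.12052461] [ 19.6  22.1 -15.4  -0.  -52.5 -61.8] 18.38135844071755 [-0.55342641  1.11518296  1.28058151] [0.2622015  0.2466276  0.05725561]
137.81579729629638
axis est [0.5668137 0.034674 ]
```

>>> drive_tool(
  deltas=[
    {"dx": 0.0003, "dy": 0, "dz": 0, "wx": 0, "wy": 0, "wz": 7},
    {"dx": 0.0006, "dy": 0.0001, "dz": 0, "wx": 0, "wy": 0, "wz": 14},
    {"dx": 0.0009, "dy": 0.0002, "dz": 0, "wx": 0, "wy": 0, "wz": 21},
    {"dx": 0.0012, "dy": 0.0003, "dz": 0, "wx": 0, "wy": 0, "wz": 28},
    {"dx": 0.0014, "dy": 0.0005, "dz": 0, "wx": 0, "wy": 0, "wz": 35},
    {"dx": 0.0017, "dy": 0.0006, "dz": 0, "wx": 0, "wy": 0, "wz": 42},
    {"dx": 0.0019, "dy": 0.0009, "dz": 0, "wx": 0, "wy": 0, "wz": 49},
    {"dx": 0.0021, "dy": 0.0011, "dz": 0, "wx": 0, "wy": 0, "wz": 56},
    {"dx": 0.0022, "dy": 0.0014, "dz": 0, "wx": 0, "wy": 0, "wz": 63},
    {"dx": 0.0022, "dy": 0.0014, "dz": 0, "wx": 0, "wy": 0, "wz": 63},
    {"dx": 0.0022, "dy": 0.0014, "dz": 0, "wx": 0, "wy": 0, "wz": 63},
    {"dx": 0.0022, "dy": 0.0014, "dz": 0, "wx": 0, "wy": 0, "wz": 63},
    {"dx": 0.0022, "dy": 0.0014, "dz": 0, "wx": 0, "wy": 0, "wz": 63},
  ],
)

```text
time_s: 8.5
tcp_pos: [0.5663, 0.0326, 0.1205]
ee_rot: [[-0.967, 0.256, -0.0], [0.256, 0.967, 0.001], [0.0, 0.001, -1.0]]
wrist_force: [-1.2, 4.2, 1.2]
gripper_width: 0.215
```

```bash
python3 - <<'E'
from h import *
s=r.sense();R=s["ee_rot"];print(s["time_s"],s["tcp_pos"],s["joints"].round(1),s["gripper_width"]*87,s["wrist_force"],s["moment"])
print(np.degrees(np.arctan2(R[1,1],R[0,1]))%360)
print("axis est",s["tcp_pos"][:2]+.0025*R[:2,1])
E
```

```text
8.5 [0.566287   0.03256414 0.120538  ] [  19.6   21.9  -15.8   -0.   -52.3 -124.5] 18.711021604044983 [-1.1567424   4.1922733   1.16349452] [1.16913227 0.44086988 0.04196803]
75.15083110538332
axis est [0.56692769 0.03498065]
```

The spindle is turned and held at yaw 75.15°, with about 4 N at the wrist. I'll open and back off along tool −x at the same height, then check the flat's angle.

>>> drive_tool(
  deltas=[
    {"dx": 0, "dy": 0, "dz": 0, "wx": 0, "wy": 0, "wz": 0},
    {"dx": 0, "dy": 0, "dz": 0, "wx": 0, "wy": 0, "wz": 0},
    {"dx": 0, "dy": 0, "dz": 0, "wx": 0, "wy": 0, "wz": 0},
    {"dx": 0, "dy": 0, "dz": 0, "wx": 0, "wy": 0, "wz": 0},
    {"dx": -0.01, "dy": 0, "dz": 0, "wx": 0, "wy": 0, "wz": 0},
    {"dx": -0.03, "dy": 0, "dz": 0, "wx": 0, "wy": 0, "wz": 0},
    {"dx": -0.05, "dy": 0, "dz": 0, "wx": 0, "wy": 0, "wz": 0},
    {"dx": -0.065, "dy": 0, "dz": 0, "wx": 0, "wy": 0, "wz": 0},
    {"dx": -0.075, "dy": 0, "dz": 0, "wx": 0, "wy": 0, "wz": 0},
    {"dx": -0.075, "dy": 0, "dz": 0, "wx": 0, "wy": 0, "wz": 0},
    {"dx": -0.075, "dy": 0, "dz": 0, "wx": 0, "wy": 0, "wz": 0},
  ],
  gripper=1.0,
)

```text
time_s: 9.6
tcp_pos: [0.6385, 0.0127, 0.1202]
ee_rot: [[-0.966, 0.258, -0.001], [0.258, 0.966, -0.0], [0.001, -0.0, -1.0]]
wrist_force: [-0.4, 1.0, -0.2]
gripper_width: 0.992
```

```bash
python3 - <<'E'
from h import *
s=r.sense(); im=cams.capture("wrist")[:,:,::-1]; cv2.imwrite("pics/w3_raw.png",im)
print(s["time_s"],s["tcp_pos"],s["ee_rot"].round(3).tolist(),s["gripper_width"])
u,v=proj([.5674,.0344,.152],s); print(u,v)
x0,y0=int(u)-40,max(0,int(v)-40); print(x0,y0)
cv2.imwrite("pics/w3z.png",cv2.resize(im[y0:y0+75,x0:x0+100],(800,600),interpolation=cv2.INTER_CUBIC))
E
```

```text
9.6 [0.63849819 0.01266236 0.12017557] [[-0.966, 0.258, -0.001], [0.258, 0.966, -0.0], [0.001, -0.0, -1.0]] 0.9924097053624352
260.239665404945 117.08980142286218
220 77
```

View pics/w3z.png

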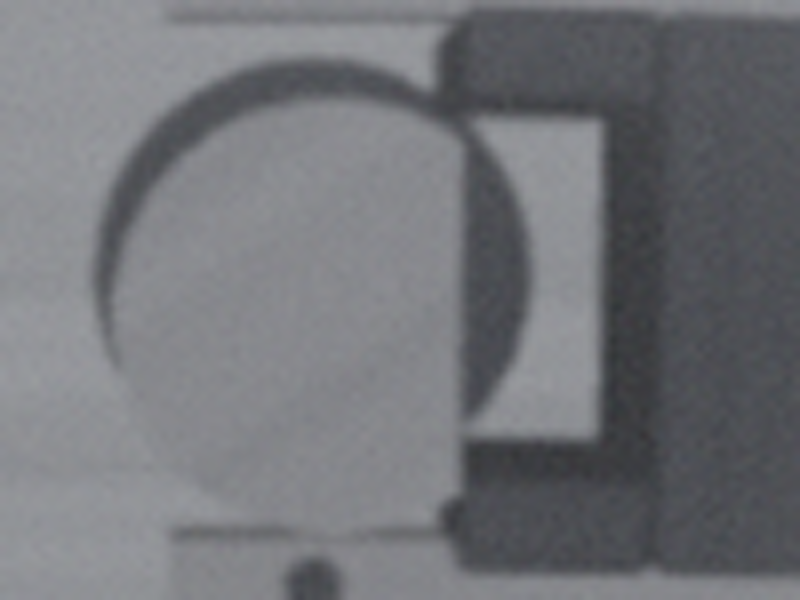

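The flat's edge is a vertical line at x≈463, so it faces squarely to the collar. The collar is still clear, with its inner face at about x 605–660. Now I'll go back over, centred 7 mm from the axis towards the collar, and then descend so the fingers straddle both.

>>> drive_tool(
  deltas=[
    {"dx": 0.015, "dy": 0.002, "dz": 0, "wx": 0, "wy": 0, "wz": 0},
    {"dx": 0.04, "dy": 0.006, "dz": 0, "wx": 0, "wy": 0, "wz": 0},
    {"dx": 0.06, "dy": 0.0095, "dz": 0, "wx": 0, "wy": 0, "wz": 0},
    {"dx": 0.07, "dy": 0.0095, "dz": 0, "wx": 0, "wy": 0, "wz": 0},
    {"dx": 0.0743, "dy": 0.0095, "dz": 0, "wx": 0, "wy": 0, "wz": 0},
    {"dx": 0.0743, "dy": 0.0095, "dz": 0, "wx": 0, "wy": 0, "wz": 0},
    {"dx": 0.0743, "dy": 0.0095, "dz": 0, "wx": 0, "wy": 0, "wz": 0},
  ],
)

```text
time_s: 10.35
tcp_pos: [0.5702, 0.041, 0.1208]
ee_rot: [[-0.966, 0.257, 0.001], [0.257, 0.966, 0.0], [-0.001, 0.0, -1.0]]
wrist_force: [0.7, 0.1, 0.4]
gripper_width: 1.0
```

```bash
python3 - <<'E'
from h import *
s=r.sense();R=s["ee_rot"];print(s["time_s"],s["tcp_pos"],s["wrist_force"])
print("to go in tool xy",R[:2,:2].T@(np.array([.5692,.0412])-s["tcp_pos"][:2]),np.degrees(np.arctan2(R[1,1],R[0,1])))
im=cams.capture("wrist")[:,:,::-1]; cv2.imwrite("pics/w4.png",cv2.resize(im,(800,600)))
E
```

```text
10.35 [0.57017037 0.0410066  0.12075475] [0.7304361  0.11660068 0.35093466]
to go in tool xy [ 9.87455603e-04 -6.28967317e-05] 75.08386028343271
```

View pics/w4.png

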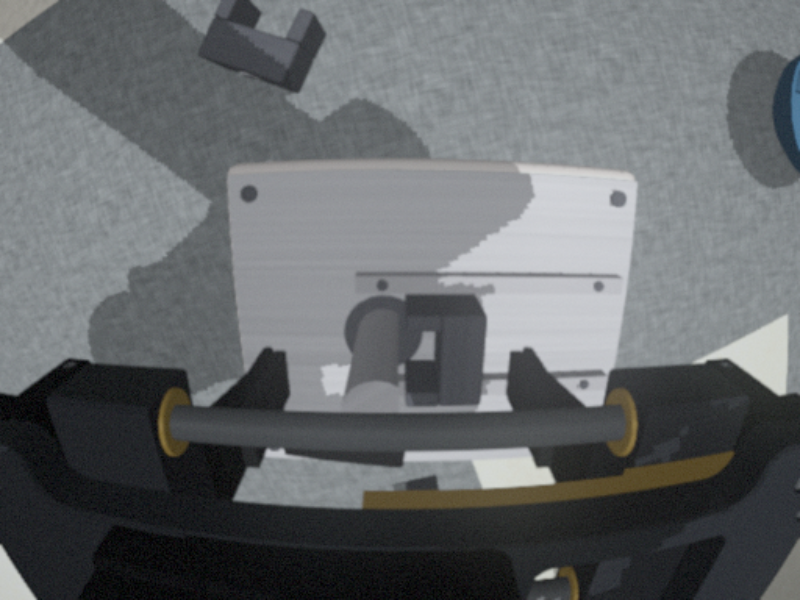

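The spindle (350–400, 300–400) and the collar (405–485) lie between the fingers (285 and 510), with room on both sides. I'll descend to about z 0.092 and close.

>>> drive_tool(
  deltas=[
    {"dx": 0.001, "dy": 0, "dz": 0.006, "wx": 0, "wy": 0, "wz": 0},
    {"dx": 0.001, "dy": 0, "dz": 0.014, "wx": 0, "wy": 0, "wz": 0},
    {"dx": 0.001, "dy": 0, "dz": 0.022, "wx": 0, "wy": 0, "wz": 0},
    {"dx": 0.001, "dy": 0, "dz": 0.027, "wx": 0, "wy": 0, "wz": 0},
    {"dx": 0.001, "dy": 0, "dz": 0.029, "wx": 0, "wy": 0, "wz": 0},
    {"dx": 0.001, "dy": 0, "dz": 0.029, "wx": 0, "wy": 0, "wz": 0},
    {"dx": 0.001, "dy": 0, "dz": 0.029, "wx": 0, "wy": 0, "wz": 0},
  ],
)

```text
time_s: 11.1
tcp_pos: [0.5688, 0.0414, 0.0917]
ee_rot: [[-0.966, 0.257, 0.0], [0.257, 0.966, 0.0], [-0.0, 0.0, -1.0]]
wrist_force: [0.0, -0.4, 0.1]
gripper_width: 0.999
```

>>> drive_tool(
  deltas=[
    {"dx": 0, "dy": 0, "dz": 0, "wx": 0, "wy": 0, "wz": 0},
    {"dx": 0, "dy": 0, "dz": 0, "wx": 0, "wy": 0, "wz": 0},
    {"dx": 0, "dy": 0, "dz": 0, "wx": 0, "wy": 0, "wz": 0},
    {"dx": 0, "dy": 0, "dz": 0, "wx": 0, "wy": 0, "wz": 0},
    {"dx": 0, "dy": 0, "dz": 0, "wx": 0, "wy": 0, "wz": 0},
    {"dx": 0, "dy": 0, "dz": 0, "wx": 0, "wy": 0, "wz": 0},
    {"dx": 0, "dy": 0, "dz": 0, "wx": 0, "wy": 0, "wz": 0},
    {"dx": 0, "dy": 0, "dz": 0, "wx": 0, "wy": 0, "wz": 0},
    {"dx": 0, "dy": 0, "dz": 0, "wx": 0, "wy": 0, "wz": 0},
    {"dx": 0, "dy": 0, "dz": 0, "wx": 0, "wy": 0, "wz": 0},
    {"dx": 0, "dy": 0, "dz": 0, "wx": 0, "wy": 0, "wz": 0},
    {"dx": 0, "dy": 0, "dz": 0, "wx": 0, "wy": 0, "wz": 0},
  ],
  gripper=0.0,
)

```text
time_s: 12.3
tcp_pos: [0.5688, 0.0412, 0.0918]
ee_rot: [[-0.966, 0.257, 0.001], [0.257, 0.966, -0.0], [-0.001, -0.0, -1.0]]
wrist_force: [0.5, -1.1, 0.9]
gripper_width: 0.417
```

```bash
python3 - <<'E'
from h import *
s=r.sense();R=s["ee_rot"];print(s["time_s"],s["tcp_pos"],s["wrist_force"],s["moment"],s["gripper_width"]*87)
im=cams.capture("wrist")[:,:,::-1]; cv2.imwrite("pics/w5.png",cv2.resize(im[150:342,128:384],(800,600),interpolation=cv2.INTER_CUBIC))
im=cams.capture("scene")[:,:,::-1]; cv2.imwrite("pics/s5.png",cv2.resize(im[160:265,225:365],(800,600),interpolation=cv2.INTER_CUBIC))
E
```

```text
12.3 [0.5687609 0.041216  0.0917998] [ 0.4836837  -1.14049711  0.93254363] [ 0.0290448  -0.26025349  0.06913002] 36.2743863605138
```

View pics/w5.png

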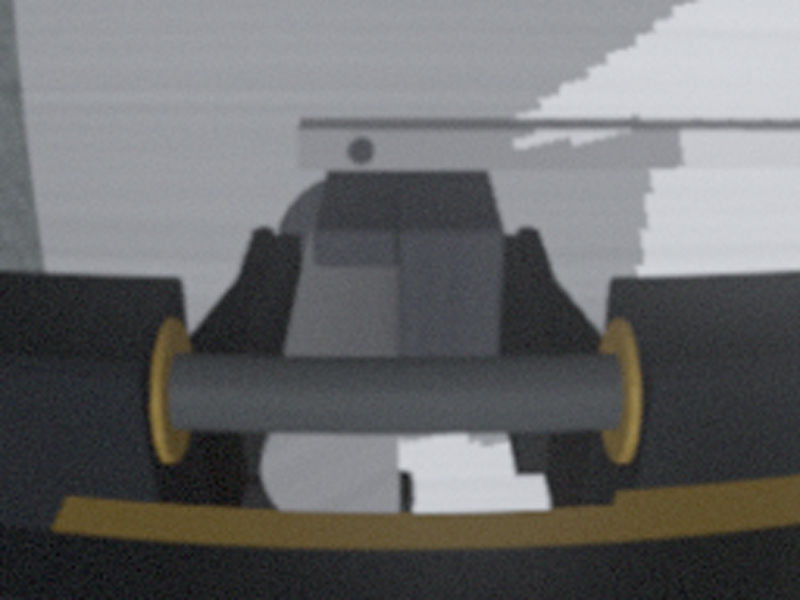

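View pics/s5.png

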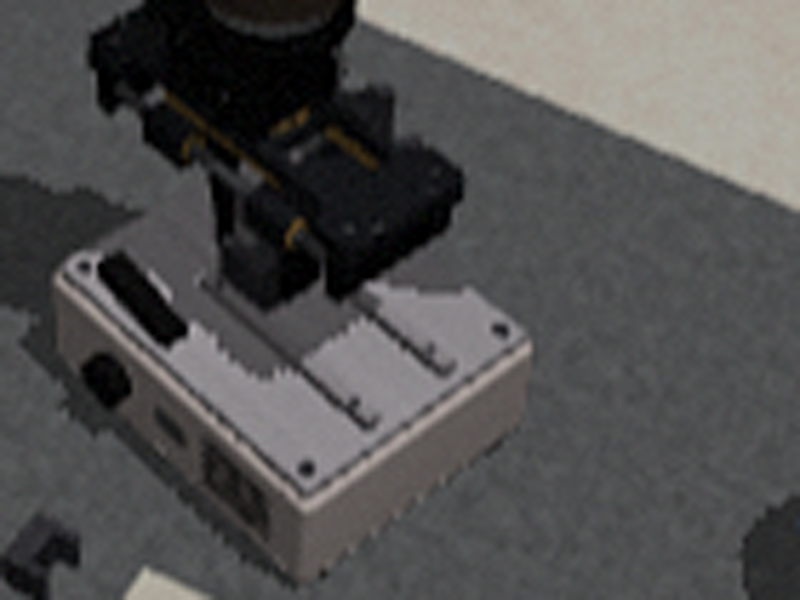

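In the wrist view the collar's inner face meets the flat at x≈400 with no gap, and the fingers sit on the spindle's back (290) and the collar's outer face (500). The 36.3 mm opening matches 37 mm, since the bare D also read 0.6 mm low. The ink stick has not moved. I'll hold a little longer and check that it is steady.

>>> drive_tool(
  deltas=[
    {"dx": 0, "dy": 0, "dz": 0, "wx": 0, "wy": 0, "wz": 0},
    {"dx": 0, "dy": 0, "dz": 0, "wx": 0, "wy": 0, "wz": 0},
    {"dx": 0, "dy": 0, "dz": 0, "wx": 0, "wy": 0, "wz": 0},
    {"dx": 0, "dy": 0, "dz": 0, "wx": 0, "wy": 0, "wz": 0},
    {"dx": 0, "dy": 0, "dz": 0, "wx": 0, "wy": 0, "wz": 0},
    {"dx": 0, "dy": 0, "dz": 0, "wx": 0, "wy": 0, "wz": 0},
    {"dx": 0, "dy": 0, "dz": 0, "wx": 0, "wy": 0, "wz": 0},
    {"dx": 0, "dy": 0, "dz": 0, "wx": 0, "wy": 0, "wz": 0},
  ],
)

```text
time_s: 13.2
tcp_pos: [0.5688, 0.0413, 0.0918]
ee_rot: [[-0.966, 0.257, 0.0], [0.257, 0.966, -0.0], [-0.001, -0.0, -1.0]]
wrist_force: [0.7, -3.2, 5.1]
gripper_width: 0.42
```

The force changed a little (z +5 N), so I'll see whether it settles.

>>> drive_tool(
  deltas=[
    {"dx": 0, "dy": 0, "dz": 0, "wx": 0, "wy": 0, "wz": 0},
    {"dx": 0, "dy": 0, "dz": 0, "wx": 0, "wy": 0, "wz": 0},
    {"dx": 0, "dy": 0, "dz": 0, "wx": 0, "wy": 0, "wz": 0},
    {"dx": 0, "dy": 0, "dz": 0, "wx": 0, "wy": 0, "wz": 0},
    {"dx": 0, "dy": 0, "dz": 0, "wx": 0, "wy": 0, "wz": 0},
    {"dx": 0, "dy": 0, "dz": 0, "wx": 0, "wy": 0, "wz": 0},
  ],
)

```text
time_s: 13.8
tcp_pos: [0.5687, 0.0413, 0.0918]
ee_rot: [[-0.966, 0.257, 0.0], [0.257, 0.966, -0.0], [-0.0, -0.0, -1.0]]
wrist_force: [1.2, -3.4, 4.9]
gripper_width: 0.422
```

```bash
python3 - <<'E'
from h import *
s=r.sense();R=s["ee_rot"];print(s["time_s"],s["tcp_pos"],s["wrist_force"],s["moment"],s["gripper_width"]*87)
im=cams.capture("wrist")[:,:,::-1]; cv2.imwrite("pics/w6.png",cv2.resize(im[150:342,128:384],(800,600),interpolation=cv2.INTER_CUBIC))
E
```

```text
13.8 [0.56873788 0.04125119 0.09176099] [ 1.2465721  -3.3536052   4.94505898] [-0.75122225 -0.52861132  0.08798427] 36.7378677539227
```

View pics/w6.png

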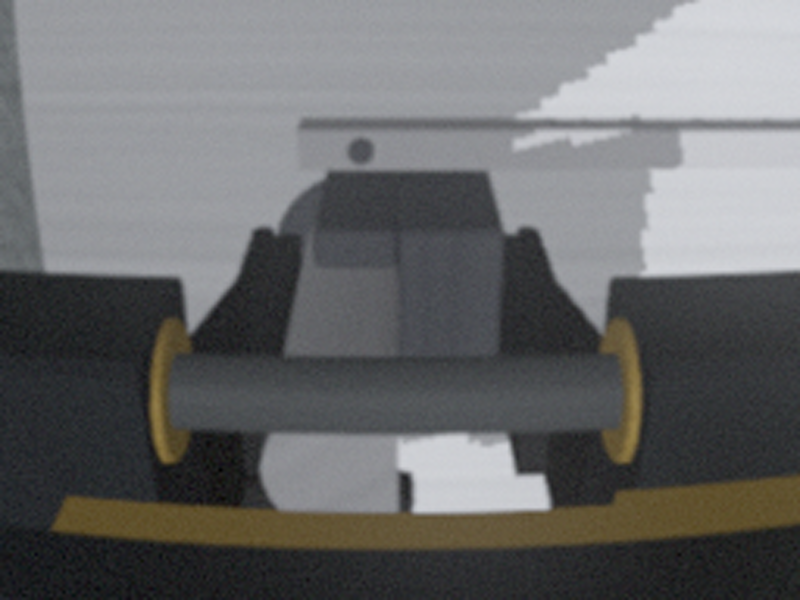

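Nothing moved between the two pictures, and the opening (36.7 mm) and forces are steady. I'm handing the job in.

```bash
python3 - <<'E'
from station import ticket,r
print(ticket.finish_job()); s=r.sense(); print(s["time_s"],s["gripper_width"]*87,s["wrist_force"])
E
```

```text
the job is handed in; nothing more can be done
None
the job is handed in; nothing more can be done
```

I handed the job in with the gripper still pinching collar and spindle together, at about 13.9 s of the 56 s allowed. No verdict was reported.

- **Turning the spindle:** The flat was 126° off the collar. I gripped the spindle across the flat and turned it 126° clockwise. After I let go, a picture showed the flat facing squarely along the guide.
- **Seating the collar:** I put the fingers either side of the collar and spindle and closed them. This slid the collar from about 33 mm onto the flat.
- **Last checks:**
  - The jaw opening was 36.7 mm against the expected 37 mm, and a collar resting on the round side would have given about 42 mm.
  - The wrist picture showed no gap and no movement over the last 1.5 s.
- **Less certain:** The jaw reading runs 0.3–0.6 mm low, as it also did on the bare spindle. A small wrist force appeared while the grip tightened, about +5 N up and −3 N along y, and held steady. I could not read finger forces directly; the pinch rests on the fixed 30 N grip setting.
- **Other objects:** The ink stick was in place in the last scene picture. I did not look again at the bowl, bottle or inkstone at the end, but the arm never went low near them.

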